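# Check a pump return spring on the lever spring tester and sort it by the reading

## Robot

A 6-joint arm with a two-finger parallel gripper is mounted at the origin on a cart in front of the work surface, level with it; the furniture and walls round the work are solid. World frame = base frame: x ahead of the robot, y to its left, z up, the work surface at z = 0. Lengths are in mm, angles in rad, forces in N, time in s.
With the tool pointing down it reaches from about 300 to 775 mm from the base axis. Payload 14.6 kg.
Tool frame: the origin (TCP) lies between the finger pads; the fingertips stand manip.tip_reach ahead of it and the grasp point (between the pads) lies 5 mm behind it (manip.tip_reach is the distance from the TCP to the fingertips, in mm); z points along the fingers, y is the line along which they close (so a half turn about z gives the same grasp; the last joint's range is limited). The gripper opens to 94 mm and grips with 3 to 60 N. Pads are 16 mm wide; open, the fingers measure 119 mm over their backs; the gripper's body (75 mm by 177 mm) begins 78 mm behind the grasp point.
Start: joints at [1.248, 0.3, 1.521, -0, 1.321, -0.067], TCP at [139.159, 532.094, 219.446] pointing down, gripper open.
Joint ranges: [-3.03, 3.03], [-0.79, 2.21], [0.23, 2.52], [-1.04, 4.18], [0, 3.07], [-2.55, 2.55]. Speed limits (rad/s): [2.22, 2.22, 2.57, 3.14, 3.14, 3.14].

## Interface

Orientations are given as [roll, pitch, yaw] about the fixed x, y, z axes, in that order (R = Rz(yaw) Ry(pitch) Rx(roll)).
In Python, from cell import manip gives the robot as it stands. The module is installed in compiled form; this text tells all that it offers.
- The arm moves only by the shell command python3 -m creep 'ROWS' [FORCE]. ROWS is JSON, a list of rows, each a list of 3 entries, a list of its own where there are three numbers: the opening, from -1 (shut) to 1 (fully open), then the shift along the tool's x, y, z in cm, then the turn about the tool's z in units of 5 degrees (1.0 is 5 degrees). In form: [[grip, [tx, ty, tz], roll], ...]. A call has 1 to 12 rows; each row is the pose to reach, as a shift and turn from the pose commanded when the call began, along the tool's axes at that moment; what a row does not reach only later rows make up. A row lasts 1/10 s, in which the tool goes at most 50 mm and 8.59 degrees, less where a joint would pass 70% of its speed; a pose out of reach is approached as far as the arm can. A call with a gripper value outside its range is refused whole. The fingers move at their own pace and stop on an object; FORCE is the grip in N (left out, the last holds). Time passes only in rows, so rows that repeat a pose let the fingers close. It gives the time, the measured TCP pose, the force, the opening and the grip force at its end, in the units of the state.
- manip.read_state(): the state, without advancing time (a new reading comes with each control period).
- manip.camera(name): name is "scene" or "top"; returns the picture (480x640x3 uint8, red, green, blue); there is no depth.
- manip.camera_params(name): a dict with "fovy" (degrees; the focal length in pixels is half the picture's height over the tangent of half this angle, whatever the lens; pixels are square), "cx", "cy" (the principal point, pixels), "k1" (the pictures are not rectified: a ray, as slopes to the right and down, at radius r is drawn at 1 + k1 r^2 times it, then the intrinsics apply), "origin" and "attitude" of the camera in the world. Camera axes: x right, y down, z forward; pixel columns grow to the right and rows downward; lengths in mm; the calibration is good to about 2 mm. A picture is of the moment at which its call begins. camera_params takes no time and is no camera call.
- manip.sign_off(): hands the job in; it is judged then, once.
The state is a dict: "clock": time; "joints": joint angles; "qd": joint speeds; "effort": joint torques, N m; "eef_pos": TCP position; "eef_rot": TCP orientation; "wrist_force": force on the tool from outside, world axes, zero at the start; "moment": the same for the moment, N m; "finger_gap": finger opening in mm; "finger_force": force on a finger pad.
Only numpy, scipy, OpenCV 4.12 (cv2) and the standard library are available. Lean on these libraries where they do the work, as an engineer would, in place of code of your own. Each camera call takes 0.05 s, during which the arm holds its last target. There are 200 camera calls.

## Task

Stand the loose return spring in the round seat of the spring tester, gently enough that the red drag pointer stays short of the coloured sectors. Pull the lever down until it rests on its height stop, firmly but without forcing it, hold it there for two seconds, then swing it back upright. Read the red drag pointer: put the spring in the green tray if it shows 9 N or more (green sector), else in the red tray, and disturb nothing else.

Things in the scene. Friction and masses are not known exactly. Their poses are not given: they have to be found in the camera images.
- spring: Loose steel coil compression spring, 24 mm outside diameter, 42 to 48 mm long, 65 to 100 g, standing upright on the bench at the start. Origin: centre of its lower end; z runs up its axis. Grip it across the diameter 24 to 30 mm above its lower end (the lower 32 mm hold firm, the upper end gives). Rate about 1.2 N/mm; how tired it is, and so its force, differs from run to run.
- tester: Lever spring tester, grey casting, fixed, 270 mm wide (y), about 210 mm deep, body 36 mm high. Origin: on the bench below the centre of the seat. Its -x side is the front with the 94 mm dial (centre 98 mm before the origin, 50 mm high, facing up and forward, rim up to 80 mm high), its +y end has the lever's pivot tower (128 mm high), its -y end the height stop. Turned by up to 0.25 rad.
- seat (a point): Centre of the floor of the round recess in the aluminium load plate (60 mm square, top 50 mm above the bench). The floor is 46 mm above the bench; the recess is 27 mm across, 4 mm deep, with a bevelled rim, and takes the lower end of the spring with 1.5 mm play all round. The plate is the gauge's pan: it sinks 1 mm per 6 N and every push on it shows on the drag pointer.
- pivot (a point): Lever's pivot axis, which runs along the tester's x axis: 105 mm along the tester's +y from the seat, 110 mm above the bench.
- knob (a point): Centre of the red ball knob (30 mm diameter) at the lever's end, 205 mm from the pivot axis. Lever on the stop: 100 mm along the tester's -y from the seat, 110 mm above the bench; lever upright: 315 mm above the bench. Grip it from above, fingers closing along the tester's x axis; the ball turns between the pads as the lever swings.
- lever (a joint): Lever angle, rad: 0 = level, on the stop; 1.57 = upright; up to 1.80 leaning back. It swings in the tester's y-z plane and stays where it is left (friction 1.2 N at the knob). At 0.06 to 0.11 rad its level pressure pad, 105 mm from the pivot, meets the spring in the seat; the push needed at the knob then rises to 3 to 8 N at the stop, and steeply once on the stop.
- stop: Height stop: brass head, 16 mm across, on a threaded post, 165 mm from the pivot under the lever. It sets the marked test height: with the lever on it the spring is squeezed to about 38 mm. Origin: centre of the head's underside, 91 mm above the bench; top at 99 mm. It is rigid; more than 20 N between lever and stop is too much.
- needle (a joint): Black needle of the dial, live load on the plate: rad clockwise from the zero at the lower left, 0.262 rad per N, so 9 N = 2.36 rad; the scale runs over 240 degrees to 16 N.
- drag (a joint): Red drag pointer of the dial: the needle pushes it along and it stays at the highest load. Rad clockwise from the zero, 0.262 rad per N; it starts at 0. The limit is 9 N = 2.36 rad: the dial's red sector runs from 5 to 9 N, the green one from 9 to 14 N. Readings within 0.10 rad (0.4 N) of the limit may go to either tray.
- tray_green: Green open tray for good springs, 112 mm square, 24 mm high, wall and floor 3.5 mm thick, fixed. Origin: centre of its underside.
- tray_red: Red open tray for rejected springs, the same size, fixed. Origin: centre of its underside. Which tray lies nearer differs.
- mug: White mug with berries, 95 mm high, loose bystander. Origin: its underside, near the middle.
- beaker: Glass beaker, 53 mm across, 68 mm high, loose bystander at the back right. Origin: centre of its underside. Just to its right stands a dark instrument tower, 0.40 m high, from y = -0.40 on to the right and from x = 0.23 on; the hand starts beside its front and must first draw back from it.
- wrench: Small open-end spanner, 131 mm long, 6 mm thick, lying in front of the tester, loose bystander. Origin: centre of its underside.
Mind the look-alikes: they are no part of the job. What is shaped like the spring but purple is not meant.

How it is judged (in metres and radians):
On the way, in this order (a step that is already met when the one before it is completed fails the run):
1. the spring stands upright in the seat of the tester, let go, and the red drag pointer has not reached the coloured sectors (5 N) (horizontal distance between spring and seat below 0.003 m and z of spring in the frame of seat below 0.002 m and angle between spring's own z axis and vertical below 0.06 rad and contact force between the fingers and spring below 0.2 N and value of joint drag below 1.309 rad), for 0.3 s.
2. the lever rests on the height stop with 1 N or more, with the spring squeezed under it in the seat, for two seconds (1.8 s counts) (contact force between lever and stop above 1 N and horizontal distance between spring and seat below 0.003 m and value of joint needle above 1.2 rad), for 1.8 s.
3. the lever is swung back upright (1.5 rad or more) (value of joint lever above 1.5 rad), for 0.2 s.
At the end, for the whole second after the job is handed in: Lever up (1.5 rad or more); spring still and let go inside a tray, its lower end under 22 mm above the tray's underside: the green tray if the drag pointer shows 9 N (2.36 rad) or more, the red one if less; within 0.10 rad of the limit either will do (value of joint lever above 1.5 rad and linear speed of spring below 0.02 m/s and contact force between the fingers and spring below 0.1 N and ((value of joint drag above 2.256 rad and x of spring in the frame of tray_green between -0.052 and 0.052 m and y of spring in the frame of tray_green between -0.052 and 0.052 m and z of spring in the frame of tray_green below 0.022 m) or (value of joint drag below 2.456 rad and x of spring in the frame of tray_red between -0.052 and 0.052 m and y of spring in the frame of tray_red between -0.052 and 0.052 m and z of spring in the frame of tray_red below 0.022 m))); the robot touches nothing.
It fails at once if the lever is forced against the height stop with more than 20 N (contact force between lever and stop above 20 N).
It fails at once if the mug, the beaker or the spanner is moved by more than 20 mm (distance of any of mug, beaker, wrench from where it was at the start of the episode above 0.02 m).
It also fails if it takes over 72 s, if anything falls off the work surface, if the arm or the gripper's body presses on something with over 40 N, if the wrist force passes 120 N, or if a joint passes its speed limit or range.

## Working session

There is one attempt and no reset: what is moved stays moved. The work goes in short steps, Python scripts to look and compute and a shell command to move; the robot and the scene stay as the last step left them, time stands still between calls to the robot, and variables do not carry over. Pictures are saved under pics/ and viewed, at most 10 in all, crops included, and the job is handed in when it is done.

```bash
mkdir -p pics; ls; python3 - <<'E'
from cell import manip
import cv2
print(manip.tip_reach); s=manip.read_state(); print(s)
for n in("scene","top"):
    print(manip.camera_params(n)); cv2.imwrite(f"pics/{n}0.png",manip.camera(n)[:,:,::-1])
E
```

```text
pics
14.0
{'clock': 0.0, 'joints': array([ 1.24841791e+00,  3.00477047e-01,  1.52158347e+00,  1.14052870e-05,
        1.32067387e+00, -6.66139736e-02]), 'qd': array([ 0.00051929, -0.00029367, -0.0002955 ,  0.00108649,  0.00014434,
       -0.00068279]), 'effort': array([-1.13074275e-03, -5.31805408e+01, -3.52740884e+01,  7.08012516e-02,
        2.43549328e-02, -8.16635634e-05]), 'eef_pos': array([139.07275298, 531.87746428, 218.88204005]), 'eef_rot': array([-3.14045418e+00, -8.70221275e-05,  2.88582534e+00]), 'wrist_force': array([0.55368369, 0.83890029, 0.35779199]), 'moment': array([-0.04338928, -0.07302459,  0.01342249]), 'finger_force': 0.0, 'finger_gap': 93.98593044241457}
{'fovy': 46.9242487658583, 'cx': 313.4986664619098, 'cy': 235.01205081318417, 'k1': -0.08663117773534446, 'origin': array([ 906.77568118, -614.69090437,  807.95613985]), 'attitude': array([-2.41742925, -0.00507527,  0.62608237])}
{'fovy': 51.466331940860464, 'cx': 319.5518120251353, 'cy': 230.38700241997196, 'k1': -0.1084244864308321, 'origin': array([ 436.50852055,  -82.40258256, 1060.47299536]), 'attitude': array([-3.03573712,  0.02291744, -1.58905138])}
```

View pics/scene0.png

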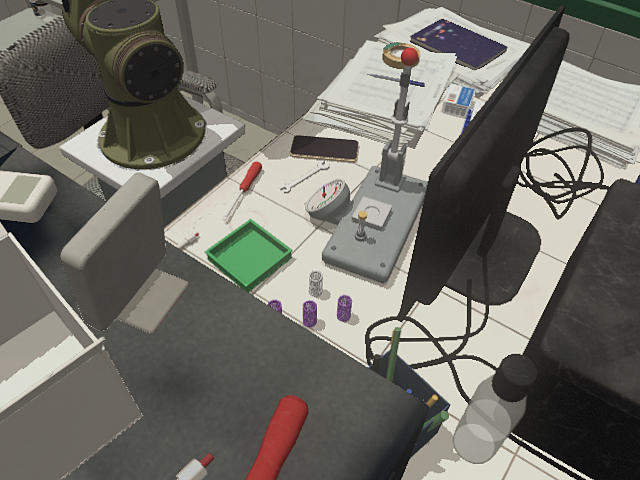

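View pics/top0.png

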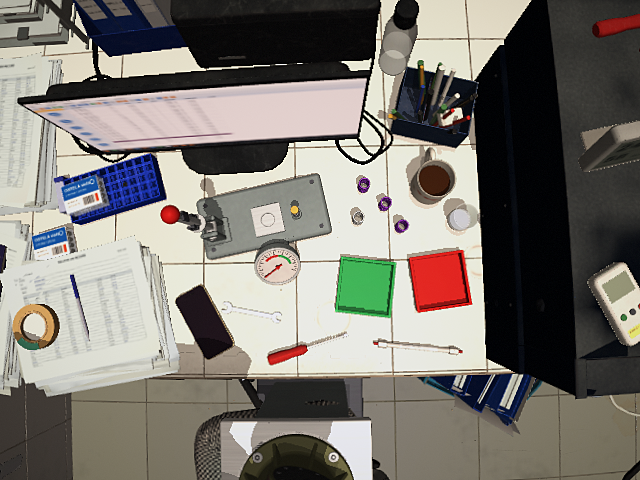

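The steel spring is at top (357,217) and scene (316,283). The three look-alikes at top (363,184), (385,203), (401,226) are purple, so they are not meant. The tester is at top (265,218), with its lever upright and the red knob at (170,214) in top and (410,57) in scene. I'll confirm the spring in an enlarged crop.

```bash
cat > h.py <<'E'
import numpy as np, cv2
from scipy.spatial.transform import Rotation as R
from cell import manip
def cam(n):
    p=manip.camera_params(n); f=240/np.tan(np.radians(p['fovy'])/2)
    return p,f,R.from_euler('xyz',p['attitude']).as_matrix()
def ray(n,uv):
    p,f,M=cam(n); d=np.array([(uv[0]-p['cx'])/f,(uv[1]-p['cy'])/f])
    u=d.copy()
    for _ in range(20): u=d/(1+p['k1']*(u@u))
    v=M@np.array([u[0],u[1],1]); return p['origin'],v/np.linalg.norm(v)
def at(n,uv,z):
    o,v=ray(n,uv); return o+v*(z-o[2])/v[2]
def tri(a,b):  # scene px, top px
    o1,v1=ray('scene',a);o2,v2=ray('top',b)
    s=np.linalg.lstsq(np.c_[v1,-v2],o2-o1,rcond=None)[0]
    P,Q=o1+s[0]*v1,o2+s[1]*v2
    return (P+Q)/2,np.linalg.norm(P-Q)
def proj(n,P):
    p,f,M=cam(n); c=M.T@(np.array(P)-p['origin']); u=c[:2]/c[2]; u=u*(1+p['k1']*(u@u))
    return u*f+[p['cx'],p['cy']]
E
python3 - <<'E'
import cv2,numpy as np
s=cv2.imread('pics/scene0.png');t=cv2.imread('pics/top0.png')
def c(i,x,y,w,h,k): return cv2.resize(i[y:y+h,x:x+w],None,fx=k,fy=k,interpolation=cv2.INTER_CUBIC)
a=np.hstack([c(s,255,255,100,75,4),c(t,335,170,100,75,4)])
b=np.hstack([c(s,310,170,133,100,3)[:300,:400],c(t,200,165,133,100,3)[:300,:400]])
b=cv2.resize(b,(800,300));cv2.imwrite('pics/crop1.png',np.vstack([a,b]))
# centroids of coloured things
for n,i in(('scene',s),('top',t)):
    h=cv2.cvtColor(i,cv2.COLOR_BGR2HSV)
    for nm,m in(('red',cv2.inRange(h,(0,170,90),(8,255,255))|cv2.inRange(h,(172,170,90),(180,255,255))),('green',cv2.inRange(h,(60,120,60),(85,255,255)))):
        k,l,st,ce=cv2.connectedComponentsWithStats(m)
        print(n,nm,[(tuple(ce[j].round(1)),tuple(st[j])) for j in range(1,k) if st[j,4]>100])
E
```

```text
scene red [((np.float64(278.5), np.float64(441.6)), (np.int32(246), np.int32(396), np.int32(62), np.int32(84), np.int32(1006)))]
scene green [((np.float64(233.3), np.float64(238.0)), (np.int32(206), np.int32(220), np.int32(75), np.int32(41), np.int32(141)))]
top red [((np.float64(617.9), np.float64(24.2)), (np.int32(597), np.int32(14), np.int32(43), np.int32(22), np.int32(558))), ((np.float64(169.4), np.float64(214.3)), (np.int32(161), np.int32(206), np.int32(18), np.int32(18), np.int32(262))), ((np.float64(438.9), np.float64(280.6)), (np.int32(409), np.int32(250), np.int32(63), np.int32(62), np.int32(2926))), ((np.float64(286.4), np.float64(354.3)), (np.int32(268), np.int32(345), np.int32(40), np.int32(20), np.int32(357)))]
top green [((np.float64(364.8), np.float64(286.6)), (np.int32(335), np.int32(257), np.int32(61), np.int32(61), np.int32(3025))), ((np.float64(27.8), np.float64(344.7)), (np.int32(18), np.int32(338), np.int32(21), np.int32(12), np.int32(122)))]
```

View pics/crop1.png

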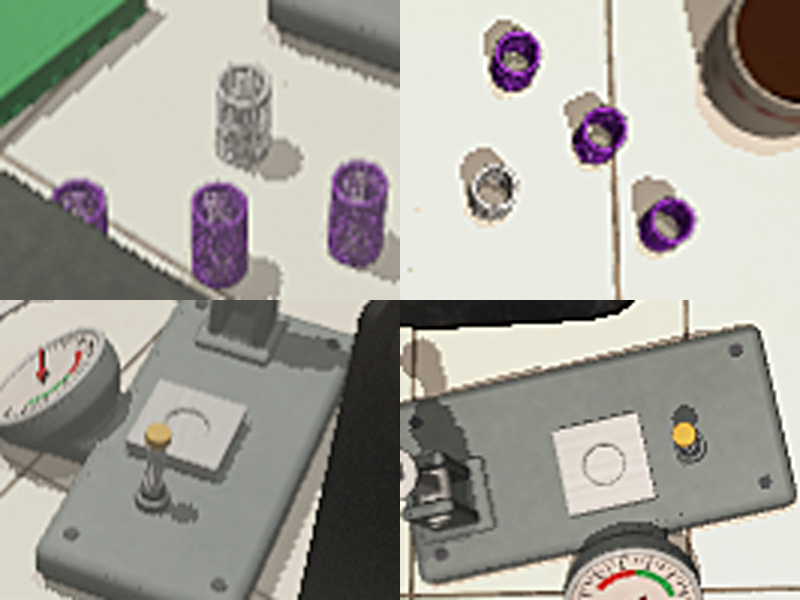

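The crop confirms it: the spring is the grey steel coil at scene (316,276) and top (359,216). The seat recess is at top (267.8,220) and scene about (374,212).

```bash
python3 - <<'E'
from h import *
np.set_printoptions(precision=1,suppress=True)
t=cv2.imread('pics/top0.png')
o=-.35
print('springtop',tri((316+o,275.75+o),(358.75+o,216.25+o)))
print('springtop@45',at('top',(358.4,215.9),45))
print('seat',tri((374.3+o,212+o),(267.8+o,220+o)),at('top',(267.5,219.7),50))
print('knob',tri((410,57),(169.4,214.3)))
# plate corners in top via crop
for c in((553,430),(640,412),(655,496),(570,517)): print('plate',at('top',((c[0]-400)/3.008+200-.35,(c[1]-300)/3+165-.35),50))
print('stop',tri((158/3.008+310+o,(435-300)/3+170+o),((684-400)/3.008+200+o,(434-300)/3+165+o)))
# red trays
h=cv2.cvtColor(t,cv2.COLOR_BGR2HSV)
for nm,m in(('red',cv2.inRange(h,(0,120,40),(8,255,255))|cv2.inRange(h,(172,120,40),(180,255,255))),('green',cv2.inRange(h,(50,80,40),(90,255,255)))):
    cs,_=cv2.findContours(m,cv2.RETR_EXTERNAL,cv2.CHAIN_APPROX_NONE)
    for c in cs:
        if cv2.contourArea(c)>2000:
            r=cv2.minAreaRect(c); print(nm,r,[at('top',p,24) for p in cv2.boxPoints(r)],at('top',r[0],24))
# body edge corners z=36 & mug, beaker, monitor edges
for nm,p,z in(('mug',(433,180),95),('mughandle',(429,155),60),('beaker',(462,217),68),('monBL',(35,152),100),('monBR',(362,137),100),('monBL z300',(35,152),300),('monBR z300',(362,137),300),('towerfrontleft',(488,370),0),('tower tl',(579,395),400)): print(nm,at('top',p,z))
print('monitor lower right corner',tri((403,308),(362,137)),'upper right',tri((567,33),(368,74)))
E
```

```text
springtop (array([ 573.1, -141.1,   47.8]), np.float64(0.8674272968293437))
springtop@45 [ 573.1 -141.5   45. ]
seat (array([571.6,  47.7,  46.4]), np.float64(6.006569989007596)) [568.6  45.3  50. ]
knob (array([547. , 165.2, 312.7]), np.float64(2.5061289233678634))
plate [593.7  80.3  50. ]
plate [604.8  20.4  50. ]
plate [546.6  10.6  50. ]
plate [533.4  68.9  50. ]
stop (array([582.2, -12.7,  96.4]), np.float64(0.8421026532896975))
red ((439.7714538574219, 280.6965637207031), (56.284114837646484, 55.889137268066406), 80.90972137451172) [array([ 486.9, -243.2,   24. ]), array([ 502.8, -359.8,   24. ]), array([ 387. , -373.5,   24. ]), array([ 371.8, -257.8,   24. ])] [ 436.9 -308.3   24. ]
green ((365.41876220703125, 286.6263427734375), (56.10552215576172, 55.86369323730469), 6.170175075531006) [array([378.5, -88.5,  24. ]), array([ 492.9, -103.4,   24. ]), array([ 478., -219.,   24.]), array([ 363.8, -203.1,   24. ])] [ 428.1 -153.4   24. ]
mug [ 634.9 -288.    95. ]
mughandle [ 694.7 -289.7   60. ]
beaker [ 563.6 -349.2   68. ]
monBL [715.9 529.3 100. ]
monBR [ 723.6 -149.9  100. ]
monBL z300 [657.8 401.9 300. ]
monBR z300 [ 663.8 -135.9  300. ]
towerfrontleft [ 246.2 -410.     0. ]
tower tl [ 279.4 -410.1  400. ]
monitor lower right corner (array([ 733.4, -145.8,   91.5]), np.float64(16.908321713303902)) upper right (array([ 751.5, -106.9,  526.6]), np.float64(158.11588813165787))
```

```bash
python3 -m creep '[[1,[0,0,-6],0],[1,[0,0,-6],0],[-0.1,[-59,-54.2,-5],12.8],[-0.1,[-59,-54.2,-5],12.8],[-0.1,[-59,-54.2,-5],12.8],[-0.1,[-59,-54.2,-5],12.8],[-0.1,[-59,-54.2,-5],12.8],[-0.1,[-59,-54.2,-5],12.8],[-0.1,[-59,-54.2,-5],12.8],[-0.1,[-59,-54.2,-5],12.8],[-0.1,[-59,-54.2,-5],12.8],[-0.1,[-59,-54.2,-5],12.8]]' 10
cat >> h.py <<'E'
def go(P,yaw=None):
    "shift (cm, tool axes) and turn (units) from the measured pose to P, yaw"
    s=manip.read_state(); M=R.from_euler('xyz',s['eef_rot']).as_matrix()
    d=M.T@(np.array(P)-s['eef_pos'])/10
    r=0 if yaw is None else np.degrees(s['eef_rot'][2]-yaw)/5
    print('at',s['eef_pos'].round(1),s['eef_rot'].round(4),'t',s['clock'],'F',s['wrist_force'].round(1),'gap',s['finger_gap'].round(1),'-> shift',d.round(3),'turn',round(r,2))
E
python3 - <<'E'
from h import *
np.set_printoptions(precision=1,suppress=True)
go((573.1,-141.3,140),1.766)
t=cv2.imread('pics/top0.png');h=cv2.cvtColor(t,cv2.COLOR_BGR2HSV)
# body long edge yaw: grey body rectangle near tester, edges via fitLine on Canny
g=cv2.cvtColor(t,cv2.COLOR_BGR2GRAY);e=cv2.Canny(g,40,120)
for a in(cv2.HoughLinesP(e[160:265,200:340],1,np.pi/720,20,minLineLength=28,maxLineGap=4)[:,0]):
    p=at('top',a[:2]+[200,160],36);q=at('top',a[2:]+[200,160],36);d=q-p
    y=np.arctan2(d[1],d[0]);y=(y+np.pi/4)%(np.pi/2)-np.pi/4
    print(a+[200,160,200,160],round(np.linalg.norm(d)),round(y,3))
E
```

```text
clock: 1.3
eef_pos: [410.4, 109.7, 273.2]
eef_rot: [3.141, -0.0, 1.769]
wrist_force: [0.4, 0.7, 0.2]
finger_gap: 42.4
finger_force: 0.0Traceback (most recent call last):
  File "<stdin>", line 3, in <module>
  File "h.py", line 27, in go
    print('at',s['eef_pos'].round(1),s['eef_rot'].round(4),'t',s['clock'],'F',s['wrist_force'].round(1),'gap',s['finger_gap'].round(1),'-> shift',d.round(3),'turn',round(r,2))
                                                                                                              ^^^^^^^^^^^^^^^^^^^^^
AttributeError: 'float' object has no attribute 'round'
```

```bash
sed -i "s/s\['finger_gap'\].round(1)/round(s['finger_gap'],1)/" h.py
python3 - <<'E'
from h import *
np.set_printoptions(precision=1,suppress=True)
go((573.1,-141.3,140),1.766)
t=cv2.imread('pics/top0.png')
g=cv2.cvtColor(t,cv2.COLOR_BGR2GRAY);e=cv2.Canny(g,40,120)
for a in(cv2.HoughLinesP(e[160:265,200:340],1,np.pi/720,20,minLineLength=25,maxLineGap=4)[:,0]):
    p=at('top',a[:2]+[200,160],36);q=at('top',a[2:]+[200,160],36);d=q-p
    y=np.arctan2(d[1],d[0]);y=(y+np.pi/4)%(np.pi/2)-np.pi/4
    print(a+[200,160,200,160],round(np.linalg.norm(d)),round(y,3))
E
```

```text
at [410.4 109.7 273.2] [ 3.1 -0.   1.8] t 1.3 F [0.4 0.7 0.2] gap 42.4 -> shift [-27.8  11.   13.3] turn 0.03
[288 262 339 262] 105 -0.019
[292 242 330 233] 81 0.213
[200 198 232 191] 70 0.191
[286 260 332 260] 95 -0.019
[278 243 331 230] 113 0.221
[213 198 319 174] 229 0.201
[200 262 232 262] 67 -0.016
[218 174 243 173] 53 0.012
[215 194 293 177] 168 0.192
[320 176 332 229] 115 0.2
[213 196 230 228] 78 0.488
[212 260 265 247] 114 0.221
[259 247 298 264] 88 -0.427
[203 174 203 204] 64 0.011
[223 255 252 248] 62 0.218
[201 230 231 234] 64 -0.151
[200 264 263 263] 132 -0.001
[204 259 234 252] 65 0.21
[289 177 317 173] 59 0.121
[257 236 286 230] 62 0.184
[254 227 283 222] 61 0.15
[200 235 228 220] 67 0.473
[250 210 257 238] 61 0.24
```

```bash
python3 -m creep '[[-0.1,[-27.8,11,13.3],0],[-0.1,[-27.8,11,13.3],0],[-0.1,[-27.8,11,13.3],0],[-0.1,[-27.8,11,13.3],0],[-0.1,[-27.8,11,13.3],0],[-0.1,[-27.8,11,13.3],0],[-0.1,[-27.8,11,13.3],0],[-0.1,[-27.8,11,13.3],0],[-0.1,[-27.8,11,13.3],0]]' 10
python3 - <<'E'
from h import *
np.set_printoptions(precision=2,suppress=True)
go((573.1,-141.3,22.5),1.774)
s=manip.camera('scene')[:,:,::-1];t=manip.camera('top')[:,:,::-1]
def c(i,x,y,w,h,k): return cv2.resize(i[y:y+h,x:x+w],None,fx=k,fy=k,interpolation=cv2.INTER_CUBIC)
cv2.imwrite('pics/a2.png',np.hstack([c(s,236,190,160,160,2.5),c(t,300,120,160,160,2.5)]))
E
```

```text
clock: 2.2
eef_pos: [572.0, -139.2, 139.7]
eef_rot: [-3.141, -0.001, 1.768]
wrist_force: [0.1, 0.3, 0.0]
finger_gap: 42.4
finger_force: 0.0
at [ 572.  -139.2  139.7] [-3.14 -0.    1.77] t 2.2 F [0.1 0.3 0. ] gap 42.4 -> shift [-0.24  0.07 11.72] turn -0.07
```

View pics/a2.png

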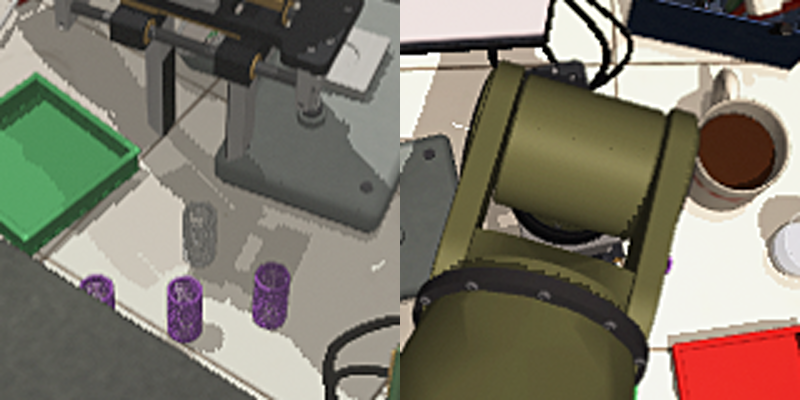

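The scene view shows the fingers straddling the grey spring, with tips near (316,247). The arm hides the top view here. I'll descend and grip.

```bash
python3 -m creep '[[-0.1,[-0.24,0.07,11.7],-0.07],[-0.1,[-0.24,0.07,11.7],-0.07],[-0.1,[-0.24,0.07,11.7],-0.07],[-0.1,[-0.24,0.07,11.7],-0.07],[-0.7,[-0.24,0.07,11.7],-0.07],[-0.7,[-0.24,0.07,11.7],-0.07],[-0.7,[-0.24,0.07,11.7],-0.07],[-0.7,[-0.24,0.07,11.7],-0.07],[-0.7,[-0.24,0.07,11.7],-0.07]]' 10
python3 - <<'E'
from h import *
go((573.1,-141.3,22.5),1.774)
E
```

```text
clock: 3.2
eef_pos: [574.3, -141.5, 25.1]
eef_rot: [3.139, 0.001, 1.775]
wrist_force: [-0.8, 1.8, 8.0]
finger_gap: 23.8
finger_force: 10.0
at [ 574.3 -141.5   25.1] [3.1391e+00 1.2000e-03 1.7750e+00] t 3.2 F [-0.8  1.8  8. ] gap 23.8 -> shift [ 0.047 -0.119  0.258] turn 0.01
```

```bash
python3 -m creep '[[-0.3,[0,0,0],0],[-0.3,[0,0,0],0],[-0.3,[0,0,0],0]]' 10
python3 - <<'E'
from h import *
go((573.1,-141.3,22.5),1.774)
E
```

```text
clock: 3.5
eef_pos: [573.5, -141.5, 23.4]
eef_rot: [3.141, 0.0, 1.775]
wrist_force: [0.0, -1.1, -0.2]
finger_gap: 32.9
finger_force: 0.0
at [ 573.5 -141.5   23.4] [3.1414e+00 2.0000e-04 1.7749e+00] t 3.5 F [ 0.  -1.1 -0.2] gap 32.9 -> shift [ 0.025 -0.037  0.093] turn 0.01
```

```bash
python3 -m creep '[[-0.3,[0,0,0.1],0],[-0.7,[0,0,0.1],0],[-0.7,[0,0,0.1],0],[-0.7,[0,0,0.1],0],[-0.7,[0,0,0.1],0]]' 10
python3 - <<'E'
from h import *
go((573.1,-141.3,22.5),1.774)
E
```

```text
clock: 4.0
eef_pos: [573.4, -141.4, 22.1]
eef_rot: [-3.141, -0.0, 1.775]
wrist_force: [0.3, 0.8, -0.6]
finger_gap: 23.7
finger_force: 10.0
at [ 573.4 -141.4   22.1] [-3.1414e+00 -1.0000e-04  1.7749e+00] t 4.0 F [ 0.3  0.8 -0.6] gap 23.7 -> shift [ 0.02  -0.028 -0.039] turn 0.01
```

```bash
python3 -m creep '[[-0.7,[0,0,-4],0],[-0.7,[0,0,-8],0],[-0.7,[0,0,-12],0],[-0.7,[4,0.74,-15],0],[-0.7,[8,1.5,-15],0],[-0.7,[12,2.2,-15],0],[-0.7,[15,2.8,-15],0],[-0.7,[18.4,3.4,-13],0],[-0.7,[18.4,3.4,-10],0],[-0.7,[18.4,3.4,-6.5],0],[-0.7,[18.4,3.4,-6.5],0],[-0.7,[18.4,3.4,-6.5],0]]' 10
python3 - <<'E'
from h import *
go((569.3,45.5,68.5),1.774)
s=manip.camera('scene')[:,:,::-1]
cv2.imwrite('pics/s3.png',s)
P=manip.read_state()['eef_pos']
print('bottom proj',proj('scene',P-[0,0,22]),'seat proj',proj('scene',(569.3,45.5,50)))
cv2.imwrite('pics/a3.png',cv2.resize(s[150:260,320:440],None,fx=5,fy=5,interpolation=cv2.INTER_CUBIC))
E
```

```text
clock: 5.2
eef_pos: [569.6, 45.5, 87.9]
eef_rot: [-3.141, -0.0, 1.775]
wrist_force: [0.2, 0.0, 0.9]
finger_gap: 23.9
finger_force: 10.0
at [569.6  45.5  87.9] [-3.1412e+00 -1.0000e-04  1.7748e+00] t 5.2 F [0.2 0.  0.9] gap 23.9 -> shift [ 0.002 -0.033  1.939] turn 0.01
bottom proj [372.06417974 204.7275383 ] seat proj [370.92482444 210.7276896 ]
```

View pics/a3.png

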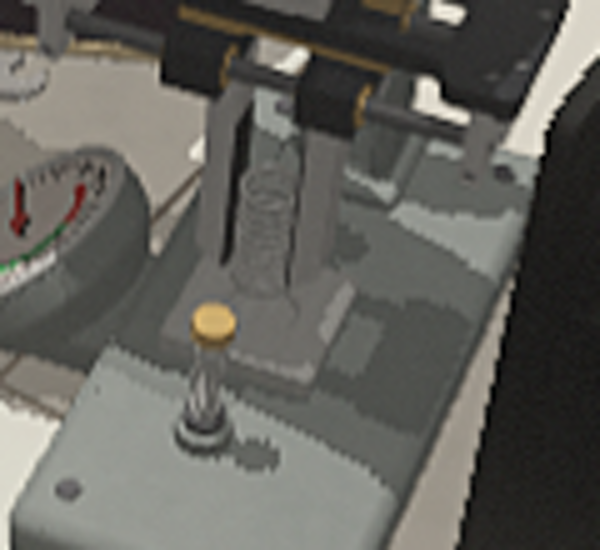

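Scene shows the spring hanging upright over the plate, lower end near px (372.4,207). I'll check the fit against the seat using the tester's features in scene0.

```bash
python3 - <<'E'
from h import *
np.set_printoptions(precision=1,suppress=True)
y=.203;ex=np.array([np.cos(y),np.sin(y),0]);ey=np.array([-np.sin(y),np.cos(y),0]);S=np.array([569.3,45.5,0])
for nm,a,b,z in(('c',-30,-30,50),('c',-30,30,50),('c',30,30,50),('c',30,-30,50),('stop',0,-60,99),('seat',0,0,50)):
    P=S+a*ex+b*ey+[0,0,z];print(nm,a,b,'scene',proj('scene',P),'top',proj('top',P))
for z in(42,45,48):print('springtop',proj('scene',(573.4,-141.4,z)),proj('top',(573.4,-141.4,z)))
s=cv2.imread('pics/scene0.png');t=cv2.imread('pics/top0.png')
a=cv2.resize(s[185:245,340:410],(700,600),interpolation=cv2.INTER_CUBIC)[100:500,150:550]
b=cv2.resize(t[190:250,235:305],(700,600),interpolation=cv2.INTER_CUBIC)[100:500,120:520]
cv2.imwrite('pics/a4.png',np.hstack([a,b]))  # scene px=340+ (u+150)/10, 185+(v+100)/10 ; top 235+(u-400+120)/10,190+(v+100)/10
E
```

```text
c -30 -30 scene [350.5 216.4] top [284.7 230.3]
c -30 30 scene [361.8 196.1] top [256.2 236.8]
c 30 30 scene [390.9 205.2] top [250.2 208.5]
c 30 -30 scene [380.5 226.1] top [278.6 202.1]
stop 0 -60 scene [361.5 213.7] top [294.1 209.4]
seat 0 0 scene [370.9 210.7] top [267.4 219.4]
springtop [315.4 277.7] [358.3 216. ]
springtop [315.4 276.6] [358.3 215.8]
springtop [315.4 275.6] [358.4 215.6]
```

View pics/a4.png

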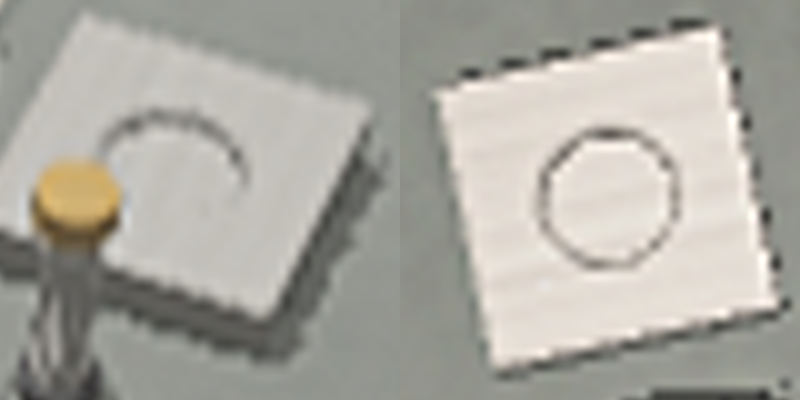

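```bash
python3 -m creep '[[-0.7,[0.04,0.04,0.5],0],[-0.7,[0.04,0.04,1.0],0],[-0.7,[0.04,0.04,1.4],0],[-0.7,[0.04,0.04,1.5],0],[-0.7,[0.04,0.04,1.55],0],[-0.7,[0.04,0.04,1.6],0],[-0.7,[0.04,0.04,1.65],0],[-0.7,[0.04,0.04,1.65],0],[-0.7,[0.04,0.04,1.65],0]]' 10
python3 - <<'E'
from h import *
go((569.9,46.0,68.5),1.774)
E
```

```text
clock: 6.15
eef_pos: [569.8, 46.1, 70.8]
eef_rot: [3.142, 0.0, 1.775]
wrist_force: [0.2, 0.0, -1.1]
finger_gap: 23.7
finger_force: 10.0
at [569.8  46.1  70.8] [3.1415e+00 1.0000e-04 1.7749e+00] t 6.15 F [ 0.2  0.  -1.1] gap 23.7 -> shift [-0.01   0.007  0.227] turn 0.01
```

```bash
python3 -m creep '[[-0.7,[0,0,0.05],0],[-0.7,[0,0,0.1],0],[-0.7,[0,0,0.15],0],[-0.7,[0,0,0.2],0],[-0.7,[0,0,0.22],0],[-0.7,[0,0,0.22],0]]' 10
python3 - <<'E'
from h import *
go((569.9,46.0,68.5),1.774)
E
```

```text
clock: 6.75
eef_pos: [569.8, 46.1, 68.5]
eef_rot: [-3.142, -0.0, 1.775]
wrist_force: [-0.3, 0.5, -0.5]
finger_gap: 23.9
finger_force: 10.0
at [569.8  46.1  68.5] [-3.1415 -0.      1.7749] t 6.75 F [-0.3  0.5 -0.5] gap 23.9 -> shift [-0.013  0.01  -0.005] turn 0.01
```

```bash
python3 -m creep '[[-0.3,[0,0,0],0],[-0.15,[0,0,0],0],[-0.15,[0,0,0],0],[-0.15,[0,0,0],0],[-0.15,[0,0,-1],0],[-0.15,[0,0,-3],0],[-0.15,[0,0,-7],0],[0.2,[0,0,-12],0],[0.2,[0,0,-17],0],[0.2,[0,0,-22],0],[0.2,[0,0,-27],0],[0.2,[0,0,-30],0]]' 10
python3 - <<'E'
from h import *
go((546.3,165,360),1.774)
t=manip.camera('top')[:,:,::-1];s=manip.camera('scene')[:,:,::-1]
cv2.imwrite('pics/s5.png',s);cv2.imwrite('pics/t5.png',t)
cv2.imwrite('pics/a5.png',cv2.resize(s[140:260,290:450],(800,600),interpolation=cv2.INTER_CUBIC))
E
```

```text
clock: 7.95
eef_pos: [569.5, 46.1, 373.7]
eef_rot: [3.136, 0.001, 1.775]
wrist_force: [0.4, -0.0, 0.1]
finger_gap: 56.6
finger_force: 0.0
at [569.5  46.1 373.7] [3.1364e+00 1.0000e-03 1.7749e+00] t 7.95 F [ 0.4 -0.   0.1] gap 56.6 -> shift [12.114  0.132  1.361] turn 0.01
```

View pics/a5.png

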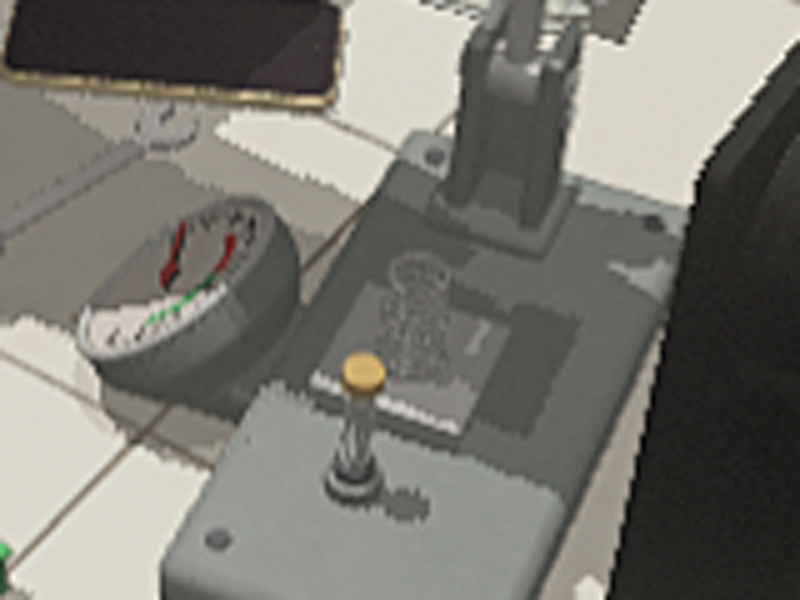

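The spring stands upright in the recess at about scene (373,205), and the drag pointer is still before the red sector. Next is the knob.

```bash
python3 -m creep '[[0.1,[5,0.05,0.6],0],[0.1,[10,0.1,1.2],0],[0.1,[12.1,0.13,1.4],0],[0.1,[12.1,0.13,1.4],0],[0.1,[12.1,0.13,1.4],0]]' 25
python3 - <<'E'
from h import *
go((546.3,165,309),1.774)
t=manip.camera('top')[:,:,::-1];s=manip.camera('scene')[:,:,::-1]
cv2.imwrite('pics/s6.png',s);cv2.imwrite('pics/t6.png',t)
cv2.imwrite('pics/a6.png',cv2.resize(s[0:120,340:500],(800,600),interpolation=cv2.INTER_CUBIC))
print(proj('scene',(546.3,165,313)),proj('scene',manip.read_state()['eef_pos']+[0,0,-14]))
E
```

```text
clock: 8.55
eef_pos: [546.4, 164.6, 354.3]
eef_rot: [-3.141, 0.0, 1.776]
wrist_force: [0.1, 0.8, -0.2]
finger_gap: 51.3
finger_force: 0.0
at [546.4 164.6 354.3] [-3.1410e+00  3.0000e-04  1.7756e+00] t 8.55 F [ 0.1  0.8 -0.2] gap 51.3 -> shift [3.800e-02 2.000e-03 4.527e+00] turn 0.02
[408.84550519  56.95512107] [410.80821283  42.66928823]
```

View pics/a6.png

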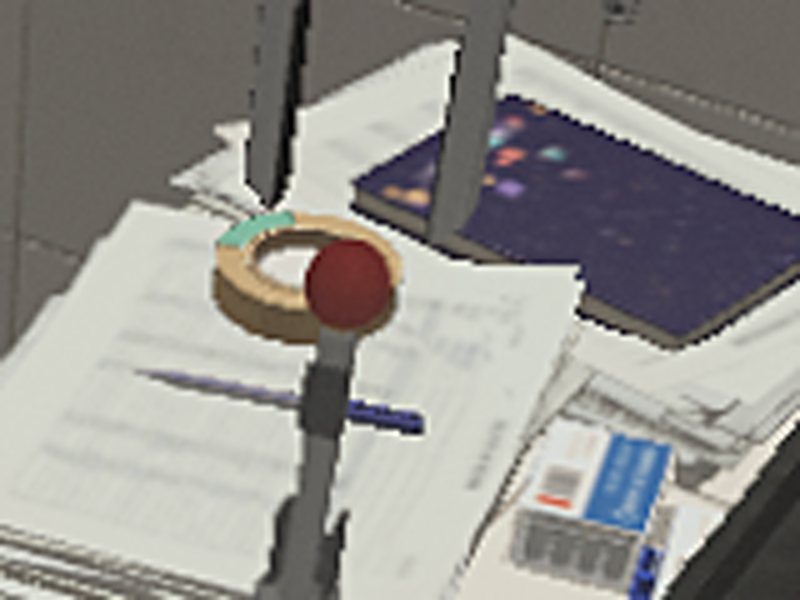

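The fingers straddle the red knob, which is at scene (409.4,56.4) against a predicted (408.8,57). Descend and grip.

```bash
python3 -m creep '[[0.1,[0,0,3],0],[0.1,[0,0,4.5],0],[0.1,[0,0,4.5],0],[-0.6,[0,0,4.5],0],[-0.6,[0,0,4.5],0],[-0.6,[0,0,4.5],0],[-0.6,[0,0,4.5],0]]' 25
python3 - <<'E'
from h import *
go((546.3,165,309),1.774)
y=.203;ex=np.array([np.cos(y),np.sin(y),0]);ey=np.array([-np.sin(y),np.cos(y),0])
p=np.array([569.7,46,0])+105*ey; P=manip.read_state()['eef_pos']
print('rel pivot x,y',(P-p)@ex,(P-p)@ey,P[2]+5-110)
E
```

```text
clock: 9.35
eef_pos: [546.8, 164.8, 310.4]
eef_rot: [3.14, 0.0, 1.775]
wrist_force: [0.8, -0.7, 3.2]
finger_gap: 28.6
finger_force: 25.0
at [546.8 164.8 310.4] [3.1401e+00 1.0000e-04 1.7748e+00] t 9.35 F [ 0.8 -0.7  3.2] gap 28.6 -> shift [ 0.032 -0.044  0.137] turn 0.01
rel pivot x,y 1.5147761625607625 15.951948355458406 205.37541968040125
```

```bash
python3 - <<'E'
import numpy as np
for t in [1.57,1.47,1.35,1.23,1.11,.99,.87,.75,.63,.51,.39,.28,.2,.15,.1,.05,0]: print(t,round((-205*np.cos(t)-16)/10,2),round((204.4-205*np.sin(t))/10,2))
E
```

```text
1.57 -1.62 -0.06
1.47 -3.66 0.04
1.35 -6.09 0.44
1.23 -8.45 1.12
1.11 -10.72 2.08
0.99 -12.85 3.3
0.87 -14.82 4.77
0.75 -16.6 6.47
0.63 -18.16 8.36
0.51 -19.49 10.43
0.39 -20.56 12.65
0.28 -21.3 14.77
0.2 -21.69 16.37
0.15 -21.87 17.38
0.1 -22.0 18.39
0.05 -22.07 19.42
0 -22.1 20.44
```

```bash
python3 -m creep '[[-0.6,[-1.62,0,-0.06],0],[-0.6,[-3.66,0,0.04],0],[-0.6,[-6.09,0,0.44],0],[-0.6,[-8.45,0,1.12],0],[-0.6,[-10.72,0,2.08],0],[-0.6,[-12.85,0,3.3],0],[-0.6,[-14.82,0,4.77],0],[-0.6,[-16.6,0,6.47],0],[-0.6,[-18.16,0,8.36],0],[-0.6,[-19.49,0,10.43],0],[-0.6,[-20.56,0,12.65],0],[-0.6,[-21.3,0,14.77],0]]' 25
python3 - <<'E'
from h import *
go((546.3,165,309),1.774)
y=.203;ex=np.array([np.cos(y),np.sin(y),0]);ey=np.array([-np.sin(y),np.cos(y),0])
p=np.array([569.7,46,0])+105*ey; s=manip.read_state();P=s['eef_pos'];f=s['wrist_force']
print('rel pivot',(P-p)@ex,(P-p)@ey,P[2]+5-110,'F',f@ex,f@ey,f[2],s['finger_force'])
E
```

```text
clock: 10.55
eef_pos: [589.5, -45.2, 161.1]
eef_rot: [-3.141, 0.0, 1.774]
wrist_force: [-1.5, 0.3, 1.2]
finger_gap: 29.0
finger_force: 25.0
at [589.5 -45.2 161.1] [-3.1411e+00  4.0000e-04  1.7741e+00] t 10.55 F [-1.5  0.3  1.2] gap 29.0 -> shift [ 2.1457e+01  4.0000e-03 -1.4801e+01] turn 0.0
rel pivot 1.0281101406569277 -198.35660458188943 56.0796985444029 F -1.4409320845002027 0.5595135095840251 1.2246299274380783 25.000264942646027
```

```bash
cat > st.py <<'E'
from h import *
y=.203;ex=np.array([np.cos(y),np.sin(y),0]);ey=np.array([-np.sin(y),np.cos(y),0])
p=np.array([569.7,46,0])+105*ey; s=manip.read_state();P=s['eef_pos'];f=s['wrist_force']
print('rel',((P-p)@ex).round(1),((P-p)@ey).round(1),(P[2]+5-110).round(1),'F',(f@ex).round(1),(f@ey).round(1),f[2].round(1),s['finger_force'],s['finger_gap'])
E
python3 -m creep '[[-0.6,[-0.2,0,0.8],0],[-0.6,[-0.39,0,1.6],0],[-0.6,[-0.57,0,2.6],0],[-0.6,[-0.65,0,3.2],0],[-0.6,[-0.7,0,3.6],0],[-0.6,[-0.72,0,3.9],0],[-0.6,[-0.74,0,4.2],0],[-0.6,[-0.74,0,4.2],0]]' 25; python3 st.py
python3 -m creep '[[-0.6,[0,0,0.15],0],[-0.6,[-0.02,0,0.3],0],[-0.6,[-0.02,0,0.45],0],[-0.6,[-0.03,0,0.6],0],[-0.6,[-0.03,0,0.7],0],[-0.6,[-0.03,0,0.7],0]]' 25; python3 st.py
```

```text
clock: 11.35
eef_pos: [590.8, -51.4, 119.6]
eef_rot: [-3.141, 0.0, 1.775]
wrist_force: [-2.9, -5.3, 0.6]
finger_gap: 28.7
finger_force: 25.0
rel 1.1 -204.6 14.6 F -3.9 -4.6 0.6 25.00000298023224 28.743171667398883
clock: 11.95
eef_pos: [590.9, -51.6, 113.0]
eef_rot: [-3.141, 0.0, 1.775]
wrist_force: [-3.6, -4.2, 2.2]
finger_gap: 28.9
finger_force: 25.0
rel 1.1 -204.9 8.0 F -4.4 -3.4 2.2 25.000532269477844 28.872665722137256
```

```bash
python3 -m creep '[[-0.6,[-0.02,0,0.15],0],[-0.6,[-0.04,0,0.3],0],[-0.6,[-0.04,0,0.4],0],[-0.6,[-0.04,0,0.5],0],[-0.6,[-0.04,0,0.5],0]]' 25; python3 st.py
python3 -m creep '[[-0.6,[0,0,0.05],0],[-0.6,[0,0,0.1],0],[-0.6,[0,0,0.1],0]]' 25; python3 st.py
```

```text
clock: 12.45
eef_pos: [591.0, -51.8, 108.1]
eef_rot: [-3.141, -0.0, 1.775]
wrist_force: [-5.0, -2.0, 3.1]
finger_gap: 28.8
finger_force: 25.0
rel 1.1 -205.0 3.1 F -5.3 -1.0 3.1 25.00048041343689 28.761698244054237
clock: 12.75
eef_pos: [591.0, -51.8, 107.3]
eef_rot: [-3.141, -0.0, 1.775]
wrist_force: [-5.1, -2.8, 3.8]
finger_gap: 28.9
finger_force: 25.0
rel 1.1 -205.1 2.3 F -5.5 -1.7 3.8 25.000866651535034 28.933560241058167
```

```bash
for i in 1; do python3 -m creep '[[-0.6,[0,0,0.05],0],[-0.6,[0,0,0.1],0],[-0.6,[0,0,0.1],0]]' 25 >/dev/null; python3 st.py
python3 -m creep '[[-0.6,[0,0,0.05],0],[-0.6,[0,0,0.05],0]]' 25 >/dev/null; python3 st.py; done
```

```text
rel 1.2 -205.1 1.3 F -5.6 -1.3 4.7 25.000691413879395 28.818256306206912
rel 1.2 -205.1 0.8 F -5.9 -1.4 4.7 25.000695884227753 28.490766544275985
```

```bash
python3 -m creep '[[-0.6,[0,0,0.05],0],[-0.6,[0,0,0.05],0]]' 25 >/dev/null; python3 st.py
```

```text
rel 1.2 -205.1 0.3 F -5.3 -2.9 4.6 25.000734329223633 28.852998357827662
```

```bash
python3 -m creep '[[-0.6,[0,0,0.05],0],[-0.6,[0,0,0.05],0]]' 25 >/dev/null; python3 st.py
python3 -m creep '[[-0.6,[0,0,0.05],0],[-0.6,[0,0,0.05],0]]' 25 >/dev/null; python3 st.py
```

```text
rel 1.2 -205.1 -0.2 F -7.2 -1.7 4.7 25.000747740268707 28.736251034427838
rel 1.2 -205.1 -0.6 F -6.3 -1.9 5.2 25.000750422477722 28.811811255264413
```

```bash
python3 -m creep '[[-0.6,[0,0,0.05],0],[-0.6,[0,0,0.05],0]]' 25 >/dev/null; python3 st.py
python3 -m creep '[[-0.6,[0,0,0.04],0],[-0.6,[0,0,0.04],0]]' 25 >/dev/null; python3 st.py
```

```text
rel 1.2 -205.1 -1.1 F -6.1 -1.7 4.9 25.0007164478302 28.798190513955245
rel 1.2 -205.1 -1.5 F -6.6 -1.3 4.2 25.000613629817963 28.50417925202221
```

```bash
python3 -m creep '[[-0.6,[0,0,0.04],0],[-0.6,[0,0,0.04],0]]' 25 >/dev/null; python3 st.py
```

```text
rel 1.2 -205.1 -1.9 F -7.7 -2.4 5.6 25.000751316547394 28.663519627822666
```

```bash
python3 -m creep '[[-0.6,[0,0,0.05],0],[-0.6,[0,0,0.05],0],[-0.6,[0,0,0.05],0]]' 25 >/dev/null; python3 st.py
python3 - <<'E'
from h import *
s=manip.camera('scene');cv2.imwrite('pics/s8.png',s[:,:,::-1])
y=.203;ex=np.array([np.cos(y),np.sin(y),0]);ey=np.array([-np.sin(y),np.cos(y),0])
for z in(112,110,106):print(proj('scene',np.array([569.7,46,0])-100*ey+[0,0,z]))
a=s.astype(int);m=((a[...,0]>1.8*a[...,1]+10)&(a[...,0]>1.8*a[...,2]+10)).astype(np.uint8)
k,l,st,ce=cv2.connectedComponentsWithStats(m)
print([(ce[j].round(1),st[j]) for j in range(1,k) if st[j,4]>15 and st[j,1]<300])
E
```

```text
rel 1.2 -205.1 -2.4 F -6.9 -1.7 5.4 25.00093638896942 28.57314056985049
[354.02260702 223.70958571]
[353.95292976 224.49967246]
[353.8141881  226.07242006]
[(array([250.5, 175.4]), array([240, 162,  22,  29, 281], dtype=int32)), (array([354.1, 224. ]), array([347, 216,  15,  17, 202], dtype=int32))]
```

```bash
python3 -m creep '[[-0.6,[0,0,0.05],0],[-0.6,[0,0,0.1],0],[-0.6,[0,0,0.1],0]]' 25 >/dev/null; python3 st.py
python3 -m creep '[[-0.6,[0,0,0.05],0],[-0.6,[0,0,0.05],0]]' 25 >/dev/null; python3 st.py
```

```text
rel 1.2 -205.1 -3.2 F -7.9 -1.0 8.2 25.001261830329895 28.381513965861338
rel 1.2 -205.1 -3.2 F -8.7 -0.3 12.2 25.00220775604248 28.573880681758098
```

```bash
python3 -m creep '[[-0.6,[0,0,0.05],0],[-0.6,[0,0,0.05],0]]' 25 >/dev/null; python3 st.py
```

```text
rel 1.2 -205.1 -3.6 F -10.6 -0.6 13.3 25.001969933509827 28.546126193456846
```

```bash
python3 -m creep '[[-0.6,[0,0,-0.01],0],[-0.6,[0,0,-0.01],0],[-0.6,[0,0,-0.01],0],[-0.6,[0,0,-0.01],0],[-0.6,[0,0,-0.01],0],[-0.6,[0,0,-0.01],0],[-0.6,[0,0,-0.01],0],[-0.6,[0,0,-0.01],0],[-0.6,[0,0,-0.01],0],[-0.6,[0,0,-0.01],0],[-0.6,[0,0,-0.01],0]]' 25 >/dev/null; python3 st.py
python3 -m creep '[[-0.6,[0,0,0],0],[-0.6,[0,0,0],0],[-0.6,[0,0,0],0],[-0.6,[0,0,0],0],[-0.6,[0,0,0],0],[-0.6,[0,0,0],0],[-0.6,[0,0,0],0],[-0.6,[0,0,0],0],[-0.6,[0,0,0],0],[-0.6,[0,0,0],0],[-0.6,[0,0,0],0],[-0.6,[0,0,0],0]]' 25 >/dev/null; python3 st.py
```

```text
rel 1.2 -205.1 -3.6 F -10.2 -1.5 12.0 25.001672208309174 28.671055276852115
rel 1.2 -205.1 -3.6 F -10.3 -0.6 11.5 25.00174731016159 29.01300295507677
```

```bash
python3 - <<'E'
import numpy as np
for t in [.06,.14,.25,.37,.49,.61,.73,.85,.97,1.09,1.21,1.33,1.45,1.55,1.62,1.66]: print(t,round(20.5*(1-np.cos(t)),2),round(-20.5*np.sin(t),2),'|',round(20.5*(np.cos(1.33)-np.cos(t)),2),round(20.5*(np.sin(1.33)-np.sin(t)),2))
E
```

```text
0.06 0.04 -1.23 | -15.57 18.68
0.14 0.2 -2.86 | -15.41 17.05
0.25 0.64 -5.07 | -14.97 14.84
0.37 1.39 -7.41 | -14.22 12.5
0.49 2.41 -9.65 | -13.2 10.26
0.61 3.7 -11.74 | -11.91 8.16
0.73 5.22 -13.67 | -10.39 6.24
0.85 6.97 -15.4 | -8.64 4.51
0.97 8.91 -16.91 | -6.7 3.0
1.09 11.02 -18.18 | -4.59 1.73
1.21 13.26 -19.18 | -2.35 0.73
1.33 15.61 -19.91 | 0.0 0.0
1.45 18.03 -20.35 | 2.42 -0.44
1.55 20.07 -20.5 | 4.46 -0.59
1.62 21.51 -20.48 | 5.9 -0.57
1.66 22.33 -20.42 | 6.72 -0.51
```

```bash
python3 -m creep '[[-0.6,[0.04,0,-1.23],0],[-0.6,[0.2,0,-2.86],0],[-0.6,[0.64,0,-5.07],0],[-0.6,[1.39,0,-7.41],0],[-0.6,[2.41,0,-9.65],0],[-0.6,[3.7,0,-11.74],0],[-0.6,[5.22,0,-13.67],0],[-0.6,[6.97,0,-15.4],0],[-0.6,[8.91,0,-16.91],0],[-0.6,[11.02,0,-18.18],0],[-0.6,[13.26,0,-19.18],0],[-0.6,[15.61,0,-19.91],0]]' 25 >/dev/null; python3 st.py
python3 -m creep '[[-0.6,[2.42,0,-0.44],0],[-0.6,[4.46,0,-0.59],0],[-0.6,[5.9,0,-0.57],0],[-0.6,[6.72,0,-0.51],0],[-0.6,[6.72,0,-0.51],0],[-0.6,[6.72,0,-0.51],0],[-0.6,[6.72,0,-0.51],0]]' 25 ; python3 st.py
```

```text
rel 1.3 -48.3 195.9 F 1.5 -0.6 -4.1 24.94488090276718 27.80015933530818
clock: 19.7
eef_pos: [546.3, 166.3, 304.2]
eef_rot: [-3.141, 0.0, 1.774]
wrist_force: [0.2, -0.7, 0.9]
finger_gap: 19.1
finger_force: 0.0
rel 1.3 17.6 199.2 F 0.1 -0.7 0.9 0.0 19.053472727767872
```

```bash
cat > knob.py <<'E'
from h import *
for n in('scene','top'):
    s=manip.camera(n);cv2.imwrite(f'pics/k_{n}.png',s[:,:,::-1])
    a=s.astype(int);m=((a[...,0]>1.8*a[...,1]+10)&(a[...,0]>1.8*a[...,2]+10)).astype(np.uint8)
    k,l,st,ce=cv2.connectedComponentsWithStats(m)
    print(n,[(ce[j].round(1),st[j]) for j in range(1,k) if st[j,4]>30 and (n=='top' or st[j,1]<300)])
y=.203;ey=np.array([-np.sin(y),np.cos(y),0])
for t in(1.3,1.4,1.5,1.6,1.7):
    P=np.array([569.7,46,110])+(105-205*np.cos(t))*ey+[0,0,205*np.sin(t)];print(t,P.round(),proj('scene',P).round(1),proj('top',P).round(1))
E
python3 knob.py
```

```text
scene [(array([401.1,  68.4]), array([393,  61,  17,  18, 202], dtype=int32)), (array([250.6, 175.4]), array([240, 162,  22,  29, 276], dtype=int32))]
top [(array([615.4,  25.4]), array([592,  14,  48,  24, 708], dtype=int32)), (array([448.4, 112.9]), array([443, 108,  11,  11,  42], dtype=int32)), (array([458.2, 121. ]), array([439, 115,  31,  13,  86], dtype=int32)), (array([433.6, 178.5]), array([419, 166,  30,  30, 157], dtype=int32)), (array([197.3, 208.1]), array([188, 199,  20,  19, 291], dtype=int32)), (array([439.7, 280.7]), array([ 409,  250,   63,   63, 3092], dtype=int32)), (array([280.9, 264.1]), array([274, 256,  17,  15,  37], dtype=int32)), (array([286.3, 354.1]), array([267, 345,  41,  20, 380], dtype=int32))]
1.3 [560.  95. 308.] [394.7  80.5] [214.4 205. ]
1.4 [556. 115. 312.] [398.9  72. ] [201.2 207.5]
1.5 [551. 135. 314.] [402.8  64.8] [188.  210.2]
1.6 [547. 155. 315.] [406.6  58.7] [175.1 213.1]
1.7 [543. 175. 313.] [410.   53.9] [162.8 216.2]
```

The ball slipped from the pads and the lever stands at about 1.43 rad. I'll go over the knob with the fingers shut and push it upright from the front side.

```bash
python3 -m creep '[[-1,[0,0,-4],0],[-1,[0,0,-6.5],0],[-1,[0,0,-6.5],0],[-1,[-4,0,-6.5],0],[-1,[-8.8,0,-6.5],0],[-1,[-8.8,0,-6.5],0],[-1,[-8.8,0,-4],0],[-1,[-8.8,0,-1.4],0],[-1,[-8.8,0,-1.4],0]]' 25 >/dev/null; python3 st.py
python3 -m creep '[[-1,[1,0,0],0],[-1,[2,0,0],0],[-1,[3,0,0],0],[-1,[4,0,0],0],[-1,[5,0,0],0],[-1,[5.6,0,0],0],[-1,[6.2,0,0],0],[-1,[6.2,0,0],0],[-1,[6.2,0,0],0]]' 25 ; python3 st.py; python3 knob.py
```

```text
rel 0.4 -69.5 209.5 F -0.0 -0.4 0.4 0.0 0.5743110149269578
clock: 21.6
eef_pos: [551.3, 141.6, 318.1]
eef_rot: [-3.141, -0.0, 1.775]
wrist_force: [-0.1, -0.6, -0.2]
finger_gap: 0.8
finger_force: 0.0
rel 1.2 -7.7 213.1 F -0.2 -0.6 -0.2 0.0 0.7621632549300846
scene [(array([250.6, 175.5]), array([240, 162,  22,  29, 275], dtype=int32))]
top [(array([615.5,  25.3]), array([592,  14,  48,  24, 709], dtype=int32)), (array([448.4, 112.9]), array([443, 108,  11,  11,  42], dtype=int32)), (array([458.2, 121. ]), array([439, 115,  31,  13,  86], dtype=int32)), (array([431.5, 178.6]), array([419, 166,  30,  30, 114], dtype=int32)), (array([439.7, 280.7]), array([ 409,  250,   63,   63, 3092], dtype=int32)), (array([280.9, 264.1]), array([274, 256,  17,  15,  37], dtype=int32)), (array([286.3, 354.1]), array([267, 345,  41,  20, 382], dtype=int32))]
1.3 [560.  95. 308.] [394.7  80.5] [214.4 205. ]
1.4 [556. 115. 312.] [398.9  72. ] [201.2 207.5]
1.5 [551. 135. 314.] [402.8  64.8] [188.  210.2]
1.6 [547. 155. 315.] [406.6  58.7] [175.1 213.1]
1.7 [543. 175. 313.] [410.   53.9] [162.8 216.2]
```

```bash
python3 -m creep '[[-1,[-5,0,0],0],[-1,[-10,-1,0],0],[-0.5,[-40,-8,0],0],[-0.5,[-40,-8,0],0],[-0.5,[-40,-8,0],0],[-0.15,[-40,-8,0],0],[-0.15,[-40,-8,0],0],[-0.15,[-40,-8,0],0],[-0.15,[-40,-8,0],0],[-0.15,[-40,-8,0],0],[-0.15,[-40,-8,0],0]]' 10 ; python3 knob.py | head -2
python3 - <<'E'
import cv2,numpy as np
s=cv2.imread('pics/k_scene.png');t=cv2.imread('pics/k_top.png')
def c(i,x,y,w,h,W,H): return cv2.resize(i[y:y+h,x:x+w],(W,H),interpolation=cv2.INTER_CUBIC)
cv2.imwrite('pics/a9.png',np.hstack([c(t,245,235,60,60,600,600),np.vstack([c(s,300,170,60,60,200,200),c(s,340,170,60,60,200,200),c(s,370,30,60,60,200,200)])]))
E
```

```text
clock: 22.8
eef_pos: [554.2, -265.6, 318.3]
eef_rot: [3.142, -0.0, 1.775]
wrist_force: [0.5, 0.5, -0.2]
finger_gap: 40.4
finger_force: 0.0
scene [(array([409.4,  54. ]), array([402,  47,  16,  15, 186], dtype=int32)), (array([247.5, 180.3]), array([240, 170,  15,  21, 161], dtype=int32))]
top [(array([615.5,  25.3]), array([592,  14,  48,  24, 708], dtype=int32)), (array([448.4, 112.9]), array([443, 108,  11,  11,  41], dtype=int32)), (array([168.3, 214.6]), array([159, 206,  20,  19, 281], dtype=int32)), (array([280.9, 264.1]), array([274, 256,  17,  15,  37], dtype=int32)), (array([286.4, 354.1]), array([268, 345,  40,  20, 382], dtype=int32))]
```

View pics/a9.png

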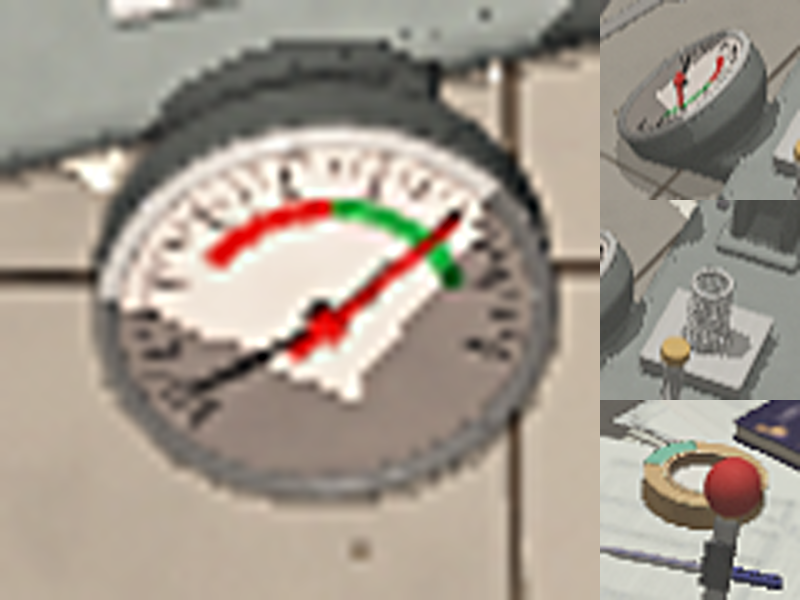

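The red pointer is deep in the green sector, at about 12 N at crop (455,215). The black needle is back at zero, the knob is upright and the spring is still in the seat. So the green tray it is.

```bash
python3 -m creep '[[-0.15,[30.2,7.85,10],0],[-0.15,[30.2,7.85,10],0],[-0.15,[30.2,7.85,10],0],[-0.15,[30.2,7.85,10],0],[-0.15,[30.2,7.85,10],0],[-0.15,[30.2,7.85,10],0],[-0.15,[30.2,7.85,10],0],[-0.15,[30.2,7.85,10],0],[-0.15,[30.2,7.85,12],0],[-0.15,[30.2,7.85,15],0],[-0.15,[30.2,7.85,15],0]]' 10 
python3 - <<'E'
from h import *
go((569.8,46.1,69),1.7749)
E
```

```text
clock: 24.0
eef_pos: [568.2, 45.2, 165.7]
eef_rot: [-3.137, -0.001, 1.775]
wrist_force: [-0.8, 0.7, 0.1]
finger_gap: 39.7
finger_force: 0.0
at [568.2  45.2 165.7] [-3.1367e+00 -9.0000e-04  1.7753e+00] t 24.0 F [-0.8  0.7  0.1] gap 39.7 -> shift [0.047 0.223 9.665] turn 0.01
```

```bash
python3 -m creep '[[-0.15,[0,0,1],0],[-0.15,[0,0,4],0],[-0.15,[0,0,7],0],[-0.15,[0,0,9],0],[-0.15,[0,0,9.9],0],[-0.15,[0,0,9.9],0],[-0.15,[0,0,9.9],0],[-0.7,[0,0,9.9],0],[-0.7,[0,0,9.9],0],[-0.7,[0,0,9.9],0],[-0.7,[0,0,9.9],0]]' 10 
python3 - <<'E'
from h import *
go((428.1,-153.4,32),1.7749)
E
```

```text
clock: 25.1
eef_pos: [570.1, 45.3, 69.8]
eef_rot: [3.141, 0.0, 1.775]
wrist_force: [0.4, -0.2, 1.7]
finger_gap: 23.7
finger_force: 10.0
at [570.1  45.3  69.8] [3.1406e+00 2.0000e-04 1.7749e+00] t 25.1 F [ 0.4 -0.2  1.7] gap 23.7 -> shift [-16.579 -17.934   3.765] turn 0.0
```

```bash
python3 -m creep '[[-0.7,[0,0,-2],0],[-0.7,[0,0,-6],0],[-0.7,[0,0,-10],0],[-0.7,[-16.6,-17.9,-10],0],[-0.7,[-16.6,-17.9,-10],0],[-0.7,[-16.6,-17.9,-10],0],[-0.7,[-16.6,-17.9,-10],0],[-0.7,[-16.6,-17.9,-10],0],[-0.7,[-16.6,-17.9,-10],0],[-0.7,[-16.6,-17.9,-7],0],[-0.7,[-16.6,-17.9,-4],0],[-0.7,[-16.6,-17.9,-4],0]]' 10 
python3 - <<'E'
from h import *
go((428.1,-153.4,28.5),1.7749)
E
```

```text
clock: 26.3
eef_pos: [426.7, -152.6, 106.6]
eef_rot: [-3.137, -0.003, 1.775]
wrist_force: [0.3, 0.1, -0.1]
finger_gap: 23.7
finger_force: 10.0
at [ 426.7 -152.6  106.6] [-3.137  -0.0034  1.775 ] t 26.3 F [ 0.3  0.1 -0.1] gap 23.7 -> shift [-0.137  0.16   7.805] turn 0.0
```

```bash
python3 -m creep '[[-0.7,[0,0,3],0],[-0.7,[0,0,6],0],[-0.7,[0,0,7.4],0],[-0.7,[0,0,7.9],0],[-0.7,[0,0,8.1],0],[-0.7,[0,0,8.1],0],[-0.7,[0,0,8.1],0]]' 10 
python3 st.py
```

```text
clock: 27.0
eef_pos: [428.7, -153.7, 29.3]
eef_rot: [3.14, 0.001, 1.775]
wrist_force: [0.1, 0.1, -0.1]
finger_gap: 23.9
finger_force: 10.0
rel -178.4 -272.2 -75.7 F 0.1 0.1 -0.1 9.981723809614778 23.910547013326603
```

Lower 2 mm more, release gently, then lift away and look.

```bash
python3 -m creep '[[-0.7,[0,0,0.1],0],[-0.7,[0,0,0.2],0],[-0.7,[0,0,0.2],0],[-0.35,[0,0,0.2],0],[-0.15,[0,0,0.2],0],[-0.15,[0,0,0.2],0],[-0.15,[0,0,0.2],0],[-0.15,[0,0,-2],0],[-0.15,[0,0,-6],0],[-0.15,[0,0,-11],0],[-0.15,[0,0,-16],0],[-0.15,[0,0,-20],0]]' 10 
python3 -m creep '[[-0.15,[-10,-10,0],0],[-0.15,[-10,-10,0],0],[-0.15,[-10,-10,0],0],[-0.15,[-10,-10,0],0],[-0.15,[-10,-10,0],0]]'
python3 knob.py | head -2
python3 - <<'E'
import cv2,numpy as np
s=cv2.imread('pics/k_scene.png');t=cv2.imread('pics/k_top.png')
cv2.imwrite('pics/a10.png',np.vstack([np.hstack([cv2.resize(s[200:300,190:310],(400,300)),cv2.resize(s[40:120,360:440],(400,300))]),cv2.resize(t[150:330,150:480],(800,300))]))
E
```

```text
clock: 28.2
eef_pos: [428.1, -153.5, 231.2]
eef_rot: [3.14, 0.001, 1.775]
wrist_force: [-0.5, -0.6, 0.4]
finger_gap: 39.7
finger_force: 0.0
clock: 28.7
eef_pos: [350.1, -272.0, 228.2]
eef_rot: [-3.142, -0.0, 1.773]
wrist_force: [0.2, 0.6, 0.5]
finger_gap: 39.8
finger_force: 0.0
scene [(array([409.5,  54. ]), array([402,  47,  16,  15, 185], dtype=int32)), (array([250.6, 175.4]), array([240, 162,  22,  29, 281], dtype=int32))]
top [(array([615.4,  25.4]), array([592,  14,  48,  24, 709], dtype=int32)), (array([448.4, 112.9]), array([443, 108,  11,  11,  41], dtype=int32)), (array([458.2, 120.9]), array([439, 115,  31,  13,  87], dtype=int32)), (array([431.7, 178. ]), array([419, 166,  30,  30, 111], dtype=int32)), (array([168.3, 214.6]), array([159, 206,  20,  19, 281], dtype=int32)), (array([434.6, 274.2]), array([ 409,  250,   59,   62, 2074], dtype=int32)), (array([281., 264.]), array([274, 256,  17,  15,  35], dtype=int32)), (array([457.3, 303.7]), array([447, 300,  21,   8, 104], dtype=int32)), (array([286.2, 354.2]), array([267, 345,  41,  20, 385], dtype=int32))]
```

View pics/a10.png

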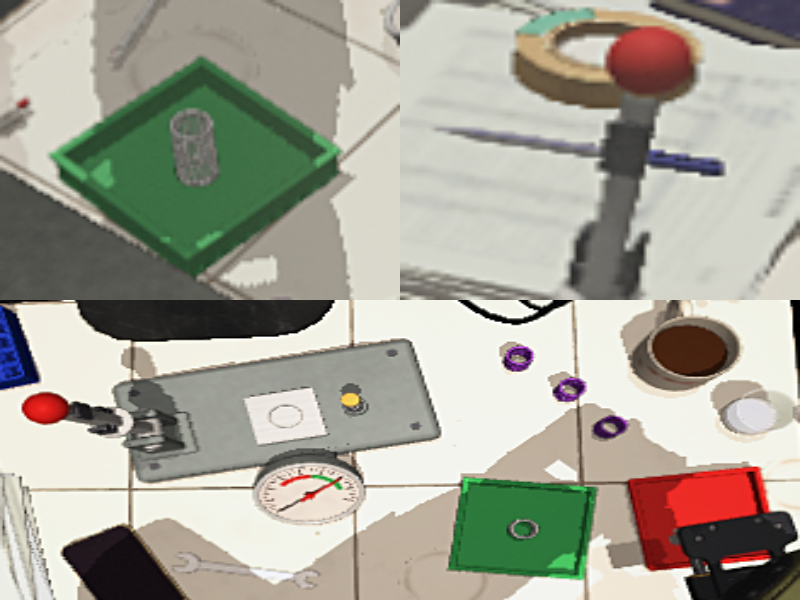

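The spring stands in the middle of the green tray, the lever is upright, and nothing else has moved.

```bash
python3 -c "
from cell import manip; print(manip.sign_off())"
```

```text
the job is handed in; nothing more can be done
None
```

The job is handed in: the drag pointer read about 12 N (green sector), so the spring is standing in the green tray with the lever upright; the knob slipped from the pads at about 1.43 rad on the way back up, so I pushed the lever the rest of the way with closed fingers, and the hand-in returned no verdict.

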